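Slide the plate out from under the stack and home in the square

TASK

The aluminium base plate with the cork grip pad lies at the bottom of the stack in the grey rack, under a carton and a meter, with its cork end sticking out. Press down on the cork and drag the plate out from under the stack, then slide it across the bench until it lies flat and snug against both bars of the dark L-shaped square. Leave the carton and the meter standing in the rack, and do not disturb the other things on the bench.

Things in the scene. Friction and masses are not known exactly. Their poses are not given: they have to be found in the camera images.
- plate: Loose aluminium plate 160 x 110 x 8 mm (x, y, z), 0.3 kg, too wide to grasp. Origin: centre of its underside; z up. A flush cork pad fills its top from x = -78 to -25 mm, y = -53 to +53 mm. It lies on the bench, rear (+x) part under the carton, 53 to 67 mm of its near end out of the rack. Cork grips a fingertip, bare metal is slippery: 10 to 18 N on the cork drags it.
- rack: Grey rack fixed to the bench, no floor, 116 x 130 mm, 48 mm high, walls 6 mm. Origin: centre of its footprint; x from slot to back wall, z up. Side walls' inner faces at y = +59 and -59 mm, back wall's at x = +52 mm. Front crossbar at x = -58 to -52 mm, 14 to 48 mm above the bench, holds the carton back; the plate slides out under it along -x.
- carton: White cardboard carton, 92 x 96 x 42 mm, about 0.15 kg, loose, lying on the plate inside the rack with a few mm of play. Origin: centre of its underside. When the plate is drawn out it drops 8 mm to the bench.
- meter: Black handheld meter lying on its back on the carton, 74 x 140 x 34 mm, about 0.2 kg, loose, long side along the rack's y. Origin: centre of its underside. Its top stands 84 mm above the bench at the start.
- square: Dark steel L fixed to the bench, bars 12 mm wide and 12 mm high. Origin: on the bench where the plate's centre lies when home, the plate's length along the square's x (either end first). Near bar: inner face at x = -80 mm, from y = -67 to +35 mm. Right bar: inner face at y = -55 mm, from x = -92 to +92 mm. Open towards +x and +y.
- spool: Loose solder spool standing on end, 60 mm across, 38 mm high, a bystander. Origin: centre of its underside.
- screwdriver: Loose screwdriver lying on the bench, about 200 mm long, a bystander. Origin: under its axis near the middle.
- helper: Fixed yellow soldering helper, base 110 x 75 x 22 mm with two bent arms up to 155 mm high, a bystander. Origin: centre of its underside.
Things that resemble listed ones, but are neither listed nor needed, are in the scene too. Of the things like the square, leave any that is yellow; of the rest the smaller one is meant.

How it is judged:
By the outcome, as a careful person would: the job done as asked, in the order asked, and still so for the second after the job is handed in, with the robot touching nothing.
It also fails if it takes over 69 s, if anything falls off the work surface, if the arm or the gripper's body presses on something with over 40 N, if the wrist force passes 120 N, or if a joint passes its speed limit or range.

ROBOT

A 6-joint arm with a two-finger parallel gripper is mounted at the origin on the work surface. World frame = base frame: x ahead of the robot, y to its left, z up, the work surface at z = 0. Lengths are in mm, angles in rad, forces in N, time in s.
With the tool pointing down it reaches from about 250 to 775 mm from the base axis. Payload 4 kg.
Tool frame: the origin (TCP) lies between the finger pads; the fingertips stand arm.tip_reach ahead of it and the grasp point (between the pads) is the TCP (arm.tip_reach is the distance from the TCP to the fingertips, in mm); z points along the fingers, y is the line along which they close (so a half turn about z gives the same grasp; the last joint's range is limited). The gripper opens to 94 mm and grips with 3 to 60 N. Pads are 16 mm wide; open, the fingers measure 119 mm over their backs; the gripper's body (75 mm by 177 mm) begins 78 mm behind the grasp point.
Start: joints at [1.098, 0.087, 1.371, -0, 1.684, -0.103], TCP at [198.796, 512.834, 224.506] pointing down, gripper open.
Joint ranges: [-3.1, 3.1], [-0.76, 2.03], [0.27, 2.55], [-1.08, 4.22], [0.17, 2.65], [-2.57, 2.57]. Speed limits (rad/s): [2.79, 2.79, 3.14, 3.14, 3.14, 3.14].

INTERFACE

Orientations are given as a unit quaternion [w, x, y, z].
In Python, from workcell import arm gives the robot as it stands.
- The arm moves only by the shell command python3 -m pendant 'ROWS' [OPENING]. ROWS is JSON, a list of rows, each an object of numbers: "x", "y", "z": the shift along the world's x, y, z each as a share of 50 cm, from -1 to 1; "yaw": the turn about the world's z as a share of 360 degrees, from -1 to 1. In form: [{"x": .., "y": .., "z": .., "yaw": ..}, ...]. A call has exactly 8 rows; each row is the pose to reach, as a shift and turn from the pose commanded when the call began, turning the shorter way round; what a row does not reach only later rows make up. A row lasts 1/10 s, in which the tool goes at most 50 mm and 8.59 degrees, less where a joint would pass 70% of its speed; a pose out of reach is approached as far as the arm can. A call with a number of a shift or a turn outside -1 to 1 is refused whole. A call with a gripper value outside its range is refused whole. OPENING is the opening, from -1 (shut) to 1 (fully open), set as the call begins (- or left out, the last holds). The fingers move at their own pace and stop on an object; the grip force is fixed at half the most. Time passes only in rows, so rows that repeat a pose let the fingers close, or fill a call up. It gives the time, the measured TCP pose, the force, the opening and the grip force at its end, in the units of the state.
- arm.read_state(): the state, without advancing time (a new reading comes with each control period).
- arm.capture(name): name is "scene" or "top" or "wrist"; returns the picture (420x560x3 uint8, red, green, blue); there is no depth.
- arm.camera_params(name): a dict with "vfov" (degrees; the focal length in pixels is half the picture's height over the tangent of half this angle, whatever the lens; pixels are square), "cx", "cy" (the principal point, pixels), "rvec" (rotation vector, rad) and "tvec" (3), from world to camera coordinates, as OpenCV has them. Camera axes: x right, y down, z forward; pixel columns grow to the right and rows downward; lengths in mm; the calibration is good to about 2 mm. A picture is of the moment at which its call begins: read the wrist's pose just before it. camera_params takes no time and is no camera call; for the wrist camera it gives the pose at the moment of the call.
- arm.close_job(): hands the job in; it is judged then, once.
Trained networks look in the newest picture that a camera, given by its name, has taken for a name from the list of things; names that differ only in an ending like _2 or _b are one class to them, and where a whole thing is asked for, a point or a joint stands for the part that bears it (a point fixed in the world has none). Each returns a list of dicts, best first, with "conf" (0 to 1); they miss things now and then, are a little off and sometimes report something else, mostly with a low value. They report only what shows in the picture. A call takes as long as a camera call. They do not tell look-alikes from the thing itself.
- arm.recognise(query, camera): "location" ([x, y, z] in mm, in world coordinates, good to about 4 mm: the middle of the surface that is visible of it).
- arm.regions_of(query, camera): "mask" (420x560 bool, what is visible of it).
- arm.tip_of(query, camera): "location" ([x, y, z] in mm, in world coordinates, good to about 4 mm: a listed point, or the origin of a listed thing).
The state is a dict: "time": time; "q": joint angles; "qd": joint speeds; "effort": joint torques, N m; "ee_pos": TCP position; "orientation": TCP orientation; "ft_force": force on the tool from outside, world axes, zero at the start; "wrist_torque": the same for the moment, N m; "grip_width": finger opening in mm; "finger_force": force on a finger pad.
Only numpy, scipy, OpenCV 4.12 (cv2) and the standard library are available. Lean on these libraries where they do the work, as an engineer would, in place of code of your own. Each camera call takes 0.05 s, during which the arm holds its last target. There are 200 camera calls.

## Working session

There is one attempt and no reset: what is moved stays moved. The work goes in short steps, Python scripts to look and compute and a shell command to move; the robot and the scene stay as the last step left them, time stands still between calls to the robot, and variables do not carry over. Pictures are saved under pics/ and viewed, at most 10 in all, crops included, and the job is handed in when it is done.

```bash
mkdir -p pics
cat > h.py <<'E'
import numpy as np,cv2
from workcell import arm
def cam(n):
    p=arm.camera_params(n);f=210/np.tan(np.radians(p['vfov'])/2)
    K=np.array([[f,0,p['cx']],[0,f,p['cy']],[0,0,1]]);R=cv2.Rodrigues(np.array(p['rvec'],float))[0];return K,R,np.array(p['tvec'],float)
def ray(c,u,v,z):
    K,R,t=c;d=R.T@np.linalg.inv(K)@[u,v,1];o=-R.T@t;return o+d*(z-o[2])/d[2]
def proj(c,P):
    K,R,t=c;q=K@(R@np.array(P,float)+t);return q[:2]/q[2]
def save(n,im,s=1):
    cv2.imwrite(f'pics/{n}.png',cv2.resize(im[:,:,::-1],None,fx=s,fy=s,interpolation=cv2.INTER_CUBIC))
E
python3 - <<'E'
from h import *
im={n:arm.capture(n) for n in('top','scene')}
save('a',np.vstack([im['top'],im['scene']]),.71)
save('top',im['top'],1.4);np.save('top.npy',im['top'])
print(arm.tip_reach, arm.camera_params('top'))
for q in('plate','rack','carton','meter','square','spool','screwdriver','helper'):
    for c in ('top',):
        print(q,c,[(np.round(d['location']),round(d['conf'],2),np.round(proj(cam(c),d['location']))) for d in arm.tip_of(q,c)])
E
```

```text
19.0 {'vfov': 54.266754854441565, 'cx': 284.25105367049184, 'cy': 210.33262250839732, 'rvec': array([ 2.2161157 , -2.16250971,  0.06391712]), 'tvec': array([ -69.80414269,  469.31855646, 1023.8282735 ])}
plate top [(array([661., 129.,  -2.]), 0.84, array([214., 136.]))]
rack top [(array([660., 130.,  -1.]), 0.67, array([214., 136.]))]
carton top [(array([696., 121.,   9.]), 0.52, array([217., 122.]))]
meter top [(array([690., 136.,  50.]), 0.69, array([208., 119.]))]
square top [(array([695., 122.,  10.]), 0.52, array([217., 122.]))]
spool top [(array([471., 322.,  -1.]), 0.62, array([137., 207.]))]
screwdriver top [(array([ 732., -271.,    4.]), 0.83, array([369., 112.]))]
helper top [(array([665., 329.,  -0.]), 0.95, array([137., 132.]))]
```

View pics/top.png

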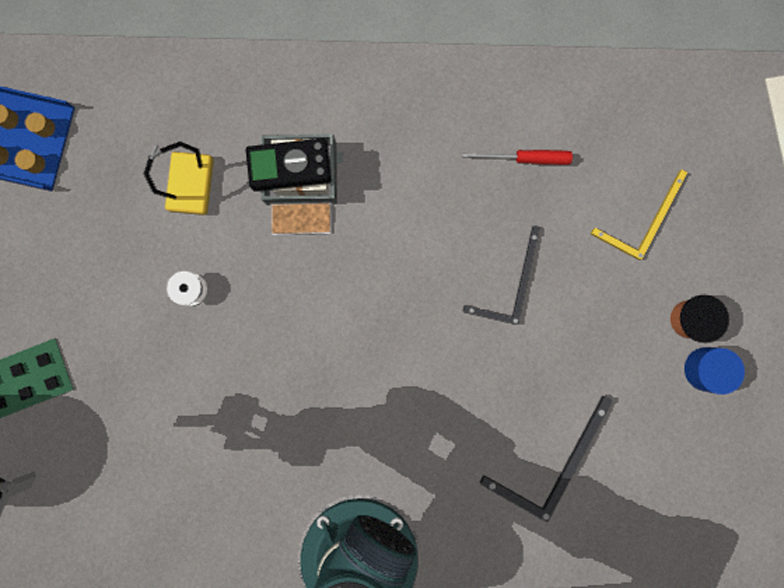

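The view shows the rack at (290,170), with the cork at (301,219) out of its slot and the black/green meter on top. The helper is at (188,180), the spool at (184,288) and the screwdriver at (530,157). Three things could be the square: dark upper L (corner 516,320), dark lower L (corner 547,517) and yellow L (640,257). The upper one is the smaller dark one, so I'll measure both dark ones and check it in a crop.

Run:
```python
from h import *
c=cam('top');im=np.load('top.npy')
for n,pts in {'up':[(516,320),(537,228),(465,310)],'low':[(547,517),(607,398),(484,480)],'yel':[(641,258),(685,171),(594,232)]}.items():
    w=[ray(c,u/1.4,v/1.4,12) for u,v in pts]
    print(n,[np.round(x) for x in w],np.linalg.norm(w[1]-w[0]),np.linalg.norm(w[2]-w[0]))
cork=[(272,206),(332,206),(331,235),(273,235)]
print([np.round(ray(c,u/1.4,v/1.4,8)) for u,v in cork])
a=im[150:240,320:400];b=im[85:175,165:245]
save('crop',np.hstack([a,b]),5)
```

```text
up [array([ 430., -273.,   12.]), array([ 599., -309.,   12.]), array([ 446., -180.,   12.])] 172.584098332111 93.8075550559394
low [array([  83., -332.,   12.]), array([ 294., -437.,   12.]), array([ 144., -219.,   12.])] 236.4038236671578 128.242936713478
yel [array([ 548., -499.,   12.]), array([ 711., -580.,   12.]), array([ 594., -413.,   12.])] 181.64140358719672 97.00661459022851
[array([628., 177.,   8.]), array([631.,  67.,   8.]), array([577.,  67.,   8.]), array([575., 173.,   8.])]
```

View pics/crop.png

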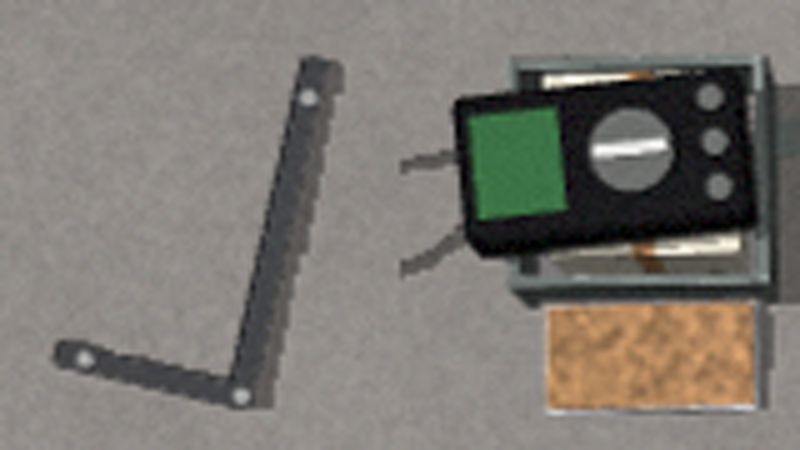

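The crop shows the smaller dark L: bars about 175 x 95 mm, corner at (240,395) in the crop, open up and left. That fits the square. The cork spans (548–755, 303–410) in the crop. Next I'll check tool yaw, then look from the wrist over the cork.

Run:
```python
from h import *
from scipy.spatial.transform import Rotation as Ro
s=arm.read_state();print(s['ee_pos'],s['ft_force'],s['grip_width']);q=s['orientation'];print(np.round(Ro.from_quat([q[1],q[2],q[3],q[0]]).as_matrix(),3))
K,R,t=cam('wrist');print(-R.T@t,R[2])
```

```text
[198.79238414 512.81291516 224.47485333] [-1.05897098 -0.19342129  0.34330775] 94.09347675620897
[[-0.932  0.361  0.   ]
 [ 0.361  0.932  0.   ]
 [-0.     0.    -1.   ]]
[121.90735958 541.57963013 384.82675143] [ 0.26226365 -0.10104631 -0.95969132]
```

```bash
python3 -m pendant '[{"x":0.35,"y":-0.4,"z":0.0,"yaw":0.03},{"x":0.35,"y":-0.4,"z":0.0,"yaw":0.059},{"x":0.35,"y":-0.4,"z":0.0,"yaw":0.059},{"x":0.35,"y":-0.4,"z":0.0,"yaw":0.059},{"x":0.35,"y":-0.4,"z":0.0,"yaw":0.059},{"x":0.35,"y":-0.4,"z":0.0,"yaw":0.059},{"x":0.35,"y":-0.4,"z":0.0,"yaw":0.059},{"x":0.35,"y":-0.4,"z":0.0,"yaw":0.059}]'
python3 -m pendant '[{"x":0.332,"y":-0.386,"z":0.0},{"x":0.332,"y":-0.386},{"x":0.332,"y":-0.386},{"x":0.332,"y":-0.386},{"x":0.332,"y":-0.386},{"x":0.332,"y":-0.386},{"x":0.332,"y":-0.386},{"x":0.332,"y":-0.386}]'
python3 - <<'E'
from h import *
c=cam('wrist');im=arm.capture('wrist');save('w1',im,1.4);np.save('w1.npy',im);np.save('w1c.npy',np.array([*c[0].ravel(),*c[1].ravel(),*c[2]]))
for q in('plate','rack'): print(q,[(np.round(d['location']),round(d['conf'],2)) for d in arm.tip_of(q,'wrist')])
E
```

```text
time: 1.3
ee_pos: [373.8, 312.8, 224.6]
orientation: [-0.0, 0.0, 1.0, 0.0]
ft_force: [-1.5, -0.6, 0.7]
grip_width: 93.7
finger_force: 0.0
plate []
rack [(array([693., 128.,  -1.]), 0.9)]invalid input at $[0]: expected keys x, y, z, yaw
```

View pics/w1.png

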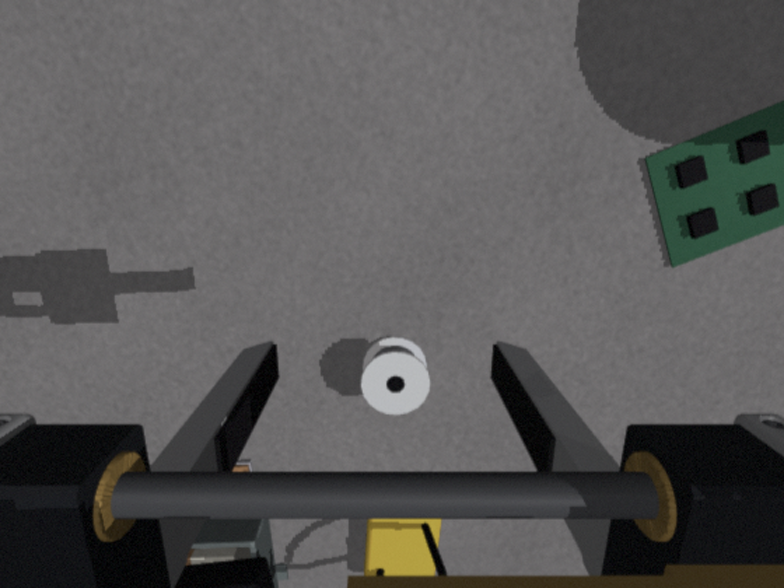

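The row format needs all keys, so the second move was refused. The picture shows the spool at (395,383) and the rack corner at (230,530). Image up is -x.

```bash
python3 -m pendant '[{"x":0.332,"y":-0.386,"z":0,"yaw":0},{"x":0.332,"y":-0.386,"z":0,"yaw":0},{"x":0.332,"y":-0.386,"z":0,"yaw":0},{"x":0.332,"y":-0.386,"z":0,"yaw":0},{"x":0.332,"y":-0.386,"z":0,"yaw":0},{"x":0.332,"y":-0.386,"z":0,"yaw":0},{"x":0.332,"y":-0.386,"z":0,"yaw":0},{"x":0.332,"y":-0.386,"z":0,"yaw":0}]' -0.2
python3 - <<'E'
from h import *
c=cam('wrist');im=arm.capture('wrist');save('w2',im,1.4);np.save('w2.npy',im);np.save('w2c.npy',np.array([*c[0].ravel(),*c[1].ravel(),*c[2]]))
for q in('plate','rack'): print(q,[(np.round(d['location']),round(d['conf'],2)) for d in arm.tip_of(q,'wrist')])
hsv=cv2.cvtColor(im,cv2.COLOR_RGB2HSV)
m=((hsv[...,0]>5)&(hsv[...,0]<22)&(hsv[...,1]>80)&(hsv[...,2]>100)).astype(np.uint8)
m=cv2.morphologyEx(m,cv2.MORPH_CLOSE,np.ones((9,9)))
n,l,st,_=cv2.connectedComponentsWithStats(m)
for i in range(1,n):
    if st[i,4]>1000:
        b=cv2.boxPoints(cv2.minAreaRect(np.argwhere(l==i)[:,::-1].astype(np.float32)))
        print(st[i],[np.round(ray(c,*p,8),1) for p in b],b.tolist())
E
```

```text
time: 2.25
ee_pos: [539.0, 121.5, 224.5]
orientation: [-0.0, -0.002, 1.0, 0.0]
ft_force: [0.1, -0.2, -0.2]
grip_width: 38.3
finger_force: 0.0
plate [(array([655., 129.,   1.]), 0.76)]
rack []
[ 234  220   84   42 2906] [array([583. ,  70.3,   8. ]), array([578. , 174.2,   8. ]), array([631. , 178.5,   8. ]), array([636.3,  70.7,   8. ])] [[233.80572509765625, 223.43380737304688], [316.9530029296875, 219.8956298828125], [318.60870361328125, 258.80389404296875], [235.46142578125, 262.3420715332031]]
```

View pics/w2.png

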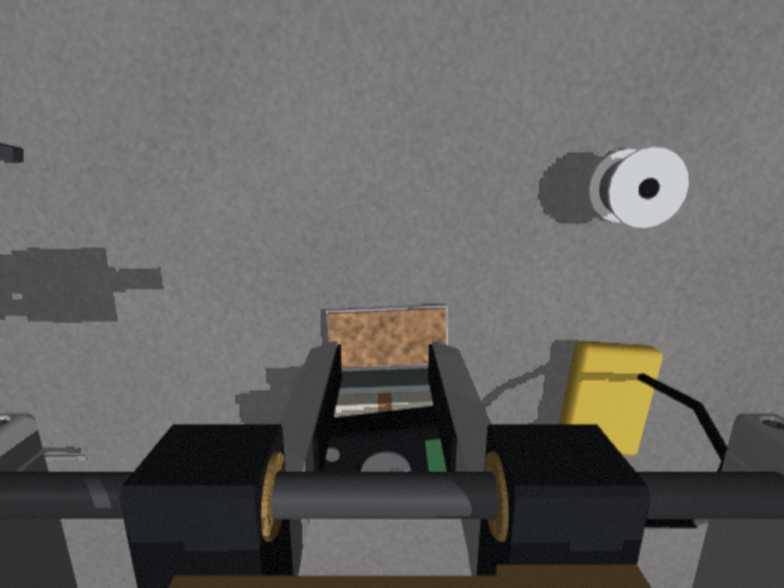

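The wrist view shows the cork at (325–447, 308–367), with the crossbar and carton behind it and the spool at (648,188). The plate is yawed about +2.7°, with its front at x≈578, y≈122. I'll go above the cork with the fingers 60 mm apart.

```bash
python3 -m pendant '[{"x":0.12,"y":0.003,"z":-0.1,"yaw":0.0075},{"x":0.12,"y":0.003,"z":-0.2,"yaw":0.0075},{"x":0.12,"y":0.003,"z":-0.3,"yaw":0.0075},{"x":0.12,"y":0.003,"z":-0.34,"yaw":0.0075},{"x":0.12,"y":0.003,"z":-0.36,"yaw":0.0075},{"x":0.12,"y":0.003,"z":-0.37,"yaw":0.0075},{"x":0.12,"y":0.003,"z":-0.376,"yaw":0.0075},{"x":0.12,"y":0.003,"z":-0.38,"yaw":0.0075}]' 0.28
python3 - <<'E'
from h import *
save('w3',arm.capture('wrist')[180:330,180:380],3)
E
```

```text
time: 3.2
ee_pos: [601.6, 121.8, 37.6]
orientation: [0.003, -0.024, 1.0, 0.0]
ft_force: [0.3, 0.6, 0.9]
grip_width: 60.3
finger_force: 0.0
```

View pics/w3.png

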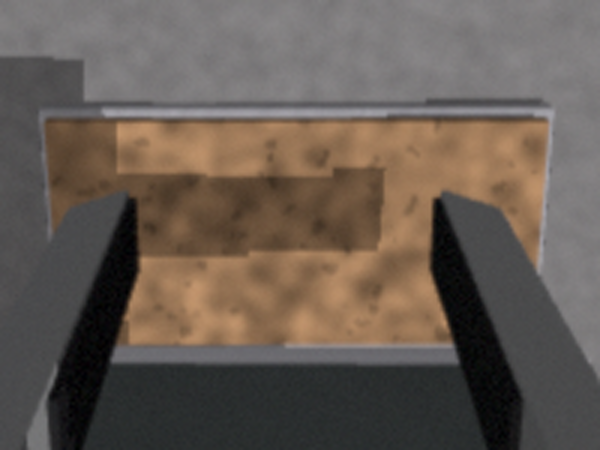

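Both fingertips hang over the cork, at about (130,200) and (440,200) in the crop. The plate front edge is parallel to the view. Pressing down slowly.

```bash
python3 -m pendant '[{"x":0,"y":0,"z":-0.010,"yaw":0},{"x":0,"y":0,"z":-0.016,"yaw":0},{"x":0,"y":0,"z":-0.018,"yaw":0},{"x":0,"y":0,"z":-0.020,"yaw":0},{"x":0,"y":0,"z":-0.021,"yaw":0},{"x":0,"y":0,"z":-0.022,"yaw":0},{"x":0,"y":0,"z":-0.022,"yaw":0},{"x":0,"y":0,"z":-0.022,"yaw":0}]'
```

```text
time: 4.05
ee_pos: [600.8, 121.4, 27.3]
orientation: [0.002, -0.024, 1.0, 0.0]
ft_force: [-4.1, -0.8, 12.2]
grip_width: 60.2
finger_force: 6.1
```

```bash
python3 -m pendant '[{"x":-0.005,"y":0,"z":-0.001,"yaw":0},{"x":-0.015,"y":-0.001,"z":-0.001,"yaw":0},{"x":-0.025,"y":-0.001,"z":-0.001,"yaw":0},{"x":-0.035,"y":-0.002,"z":-0.001,"yaw":0},{"x":-0.045,"y":-0.002,"z":-0.001,"yaw":0},{"x":-0.055,"y":-0.003,"z":-0.001,"yaw":0},{"x":-0.065,"y":-0.003,"z":-0.001,"yaw":0},{"x":-0.075,"y":-0.004,"z":-0.001,"yaw":0}]'
python3 - <<'E'
from h import *
print(arm.read_state()['ft_force'])
save('w4',arm.capture('wrist')[150:350,160:400],2.5)
E
```

```text
time: 4.85
ee_pos: [567.2, 119.6, 27.3]
orientation: [0.006, -0.024, 1.0, 0.0]
ft_force: [4.0, -0.5, 7.6]
grip_width: 60.4
finger_force: 3.7
[ 4.02144013 -0.48017479  7.55108123]
```

View pics/w4.png

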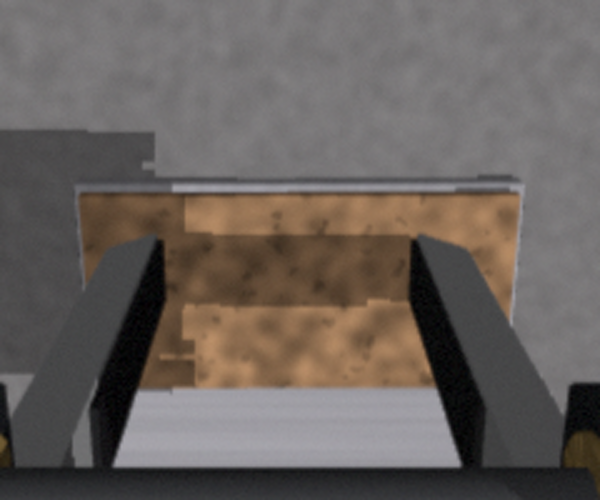

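The plate followed with a slip of about 5 mm because the press fell to 7.6 N, and bare metal now shows behind the cork at (290,430). I'll press harder before pulling on.

```bash
python3 -m pendant '[{"x":0,"y":0,"z":-0.001,"yaw":0},{"x":0,"y":0,"z":-0.002,"yaw":0},{"x":0,"y":0,"z":-0.003,"yaw":0},{"x":0,"y":0,"z":-0.003,"yaw":0},{"x":0,"y":0,"z":-0.003,"yaw":0},{"x":0,"y":0,"z":-0.003,"yaw":0},{"x":0,"y":0,"z":-0.003,"yaw":0},{"x":0,"y":0,"z":-0.003,"yaw":0}]'
```

```text
time: 5.7
ee_pos: [566.4, 119.6, 27.2]
orientation: [0.005, -0.024, 1.0, 0.0]
ft_force: [-0.1, -0.6, 15.2]
grip_width: 59.9
finger_force: 7.5
```

```bash
python3 -m pendant '[{"x":-0.01,"y":0,"z":0,"yaw":0},{"x":-0.02,"y":-0.001,"z":0,"yaw":0},{"x":-0.03,"y":-0.001,"z":0,"yaw":0},{"x":-0.04,"y":-0.002,"z":0,"yaw":0},{"x":-0.05,"y":-0.002,"z":0,"yaw":0},{"x":-0.06,"y":-0.003,"z":0,"yaw":0},{"x":-0.07,"y":-0.003,"z":0,"yaw":0},{"x":-0.08,"y":-0.004,"z":0,"yaw":0}]'
```

```text
time: 6.5
ee_pos: [528.6, 117.8, 27.2]
orientation: [0.008, -0.024, 1.0, 0.001]
ft_force: [3.7, -0.3, 11.1]
grip_width: 60.1
finger_force: 5.8
```

```bash
python3 -m pendant '[{"x":-0.012,"y":-0.001,"z":-0.001,"yaw":0},{"x":-0.024,"y":-0.001,"z":-0.001,"yaw":0},{"x":-0.036,"y":-0.002,"z":-0.001,"yaw":0},{"x":-0.048,"y":-0.002,"z":-0.001,"yaw":0},{"x":-0.060,"y":-0.003,"z":-0.001,"yaw":0},{"x":-0.072,"y":-0.003,"z":-0.001,"yaw":0},{"x":-0.084,"y":-0.004,"z":-0.001,"yaw":0},{"x":-0.096,"y":-0.005,"z":-0.001,"yaw":0}]'
python3 -m pendant '[{"x":-0.012,"y":-0.001,"z":0,"yaw":0},{"x":-0.024,"y":-0.001,"z":0,"yaw":0},{"x":-0.036,"y":-0.002,"z":0,"yaw":0},{"x":-0.04,"y":-0.002,"z":0,"yaw":0},{"x":-0.04,"y":-0.002,"z":0,"yaw":0},{"x":-0.04,"y":-0.002,"z":0,"yaw":0},{"x":-0.04,"y":-0.002,"z":0,"yaw":0},{"x":-0.04,"y":-0.002,"z":0,"yaw":0}]'
python3 - <<'E'
from h import *
w=arm.capture('wrist');t=arm.capture('top');np.save('top2.npy',t)
save('c5',np.hstack([w[120:330,150:400],t[80:290,150:400]]),1.6)
for q in('plate','square','carton','meter'): print(q,[(np.round(d['location']),round(d['conf'],2)) for d in arm.tip_of(q,'top')])
E
```

```text
time: 7.3
ee_pos: [481.1, 115.4, 27.2]
orientation: [0.009, -0.024, 1.0, 0.001]
ft_force: [4.5, -0.5, 13.7]
grip_width: 59.8
finger_force: 7.1
time: 8.1
ee_pos: [460.9, 114.4, 27.2]
orientation: [0.008, -0.024, 1.0, 0.001]
ft_force: [1.6, 0.6, 15.9]
grip_width: 60.3
finger_force: 8.0
plate [(array([523., 119.,   3.]), 0.95)]
square [(array([519., 121.,   1.]), 0.58)]
carton [(array([686., 123.,   2.]), 0.55)]
meter [(array([685., 137.,  45.]), 0.83)]
```

View pics/c5.png

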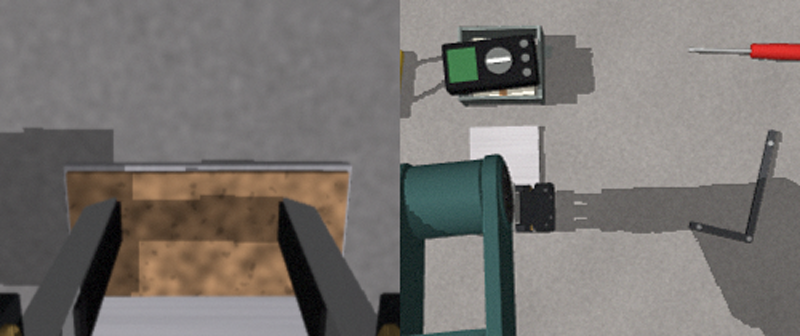

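The plate is clear of the rack: bare metal at (505,155) in the right half, and the carton and meter still stand in the rack. The cork stays under both fingers and the path to the square is free. Next I'll fit the square by its outline and the plate pose from the wrist view.

```bash
cat >> h.py <<'E'
from scipy.optimize import minimize
from scipy.spatial.transform import Rotation as Ro
def rot(a): return np.array([[np.cos(a),-np.sin(a)],[np.sin(a),np.cos(a)]])
BARS=[(-92,-80,-67,35),(-92,92,-67,-55)]
def render(c,p,S=4):
    m=np.zeros((420*S,560*S),np.uint8)
    for x0,x1,y0,y1 in BARS:
        pts=[]
        for x in(x0,x1):
            for y in(y0,y1):
                X=rot(p[2])@[x,y]+p[:2]
                for z in(0,12): pts.append((proj(c,[*X,z])+.5)*S)
        cv2.fillConvexPoly(m,cv2.convexHull(np.round(pts).astype(np.int32)),255)
    return cv2.resize(m,(560,420),interpolation=cv2.INTER_AREA)/255.
def fitsq(c,mask,p0):
    f=lambda p:np.abs(render(c,p)-mask).sum()
    best=minimize(f,p0,method='Nelder-Mead',options=dict(initial_simplex=[np.array(p0)+d for d in([0,0,0],[10,0,0],[0,10,0],[0,0,.08])],xatol=.05,fatol=.1))
    return best.x,best.fun,mask.sum()
def cork(c,im):
    hsv=cv2.cvtColor(im,cv2.COLOR_RGB2HSV)
    m=((hsv[...,0]>5)&(hsv[...,0]<22)&(hsv[...,1]>70)&(hsv[...,2]>40)).astype(np.uint8)
    m[280:]=0
    n,l,st,_=cv2.connectedComponentsWithStats(m);i=1+np.argmax(st[1:,4])
    # front edge: first cork row per column
    cols=np.arange(st[i,0]+6,st[i,0]+st[i,2]-6)
    P=np.array([ray(c,u,np.argmax(l[:,u]==i)-.5,8)[:2] for u in cols])
    k=np.polyfit(P[:,1],P[:,0],1);r=np.argmax(np.bincount(np.argwhere(l==i)[:,0]))
    top=st[i,1]+6
    rows=[np.flatnonzero(l[top+j]==i) for j in range(3,9)]
    L=np.mean([ray(c,q[0]-.5,top+3+j,8)[:2] for j,q in enumerate(rows)],0);Rr=np.mean([ray(c,q[-1]+.5,top+3+j,8)[:2] for j,q in enumerate(rows)],0)
    a=-np.arctan(k[0]);w=np.linalg.norm(L-Rr);ax=rot(a)
    y=(ax.T@((L+Rr)/2))[1]
    # front point: on edge line at that lateral coordinate
    f=np.mean(P,0);ff=ax@np.array([(ax.T@f)[0],y])
    return ff+ax@[78,0],np.degrees(a),w
E
python3 - <<'E'
from h import *
im=np.load('top.npy');c=cam('top')
sub=im.max(2)
m=np.zeros((420,560));m[150:240,320:400]=sub[150:240,320:400]<88
m=cv2.morphologyEx(m,cv2.MORPH_CLOSE,np.ones((3,3)))
for p0 in([534,-226,-.21],[530,-220,-.25]):print(fitsq(c,m,p0))
p=fitsq(c,m,[534,-226,-.21])[0]
ov=im.copy();ov[...,0]=np.maximum(ov[...,0]//2,(render(c,p)*255).astype(np.uint8)//2+ov[...,0]//2)
save('fit',np.hstack([im[150:240,320:400],ov[150:240,320:400],np.repeat((m*255).astype(np.uint8)[150:240,320:400,None],3,2)]),3.3)
cw=cam('wrist');w=arm.capture('wrist');print(cork(cw,w))
s=arm.read_state();print(s['ee_pos'],s['ft_force']);q=s['orientation'];M=Ro.from_quat([q[1],q[2],q[3],q[0]]).as_matrix();print(np.degrees(np.arctan2(-M[0,1],M[1,1])))
E
```

```text
(array([ 5.27024750e+02, -2.29609572e+02, -2.11401269e-01]), np.float64(119.15294117647059), np.float64(618.0))
(array([ 5.26956028e+02, -2.29960469e+02, -2.09947018e-01]), np.float64(120.19999999999999), np.float64(618.0))
(array([518.7002797 , 119.36713139]), np.float64(2.9127653564832054), np.float64(105.82699151344295))
[460.8639461  114.38973867  27.173196  ] [ 2.12929477e+00 -8.48980177e-03  1.63982634e+01]
2.7417773901864173
```

View pics/fit.png

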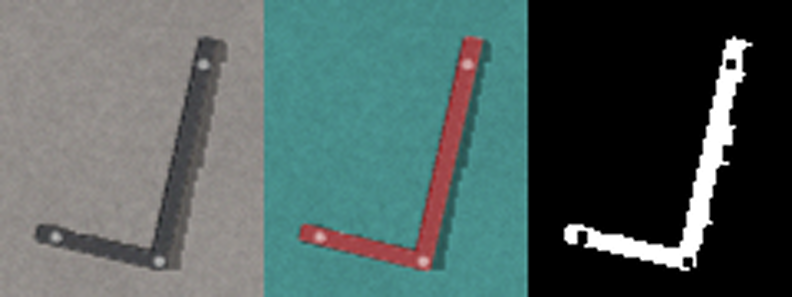

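The overlay covers the square well: centre (527,-230), yaw -12.1°. The plate is at (519,119), yaw 2.9°. Dragging -y while turning.

```bash
python3 -m pendant '[{"x":0,"y":-0.015,"z":0,"yaw":-0.001},{"x":0,"y":-0.040,"z":0,"yaw":-0.003},{"x":0,"y":-0.065,"z":0,"yaw":-0.006},{"x":0,"y":-0.090,"z":0,"yaw":-0.009},{"x":0,"y":-0.115,"z":0,"yaw":-0.012},{"x":0,"y":-0.140,"z":0,"yaw":-0.015},{"x":0,"y":-0.17,"z":0,"yaw":-0.018},{"x":0,"y":-0.194,"z":0,"yaw":-0.019}]'
```

```text
time: 9.25
ee_pos: [460.0, 16.9, 27.2]
orientation: [0.007, 0.036, 0.999, 0.001]
ft_force: [-0.1, 3.9, 18.1]
grip_width: 59.8
finger_force: 9.4
```

Run:
```python
from h import *
cw=cam('wrist');w=arm.capture('wrist');print(cork(cw,w),arm.read_state()['ft_force'])
```

```text
(array([517.81653431,  15.72792665]), np.float64(-3.3276886907635133), np.float64(105.62017080911717)) [-0.39782084 -1.14502442 18.78123233]
```

```bash
python3 -m pendant '[{"x":0.01,"y":-0.02,"z":0.001,"yaw":-0.002},{"x":0.025,"y":-0.05,"z":0.001,"yaw":-0.005},{"x":0.04,"y":-0.08,"z":0.001,"yaw":-0.008},{"x":0.055,"y":-0.11,"z":0.001,"yaw":-0.011},{"x":0.07,"y":-0.14,"z":0.001,"yaw":-0.014},{"x":0.085,"y":-0.17,"z":0.001,"yaw":-0.017},{"x":0.1,"y":-0.2,"z":0.001,"yaw":-0.02},{"x":0.112,"y":-0.228,"z":0.001,"yaw":-0.0245}]'
python3 - <<'E'
from h import *
cw=cam('wrist');w=arm.capture('wrist');p,a,wd=cork(cw,w);print(p,a,wd,arm.read_state()['ft_force'],rot(.211)@(p-[527,-229.7]))
E
```

```text
time: 10.1
ee_pos: [514.6, -98.0, 27.2]
orientation: [0.005, 0.113, 0.994, 0.0]
ft_force: [-1.6, 3.2, 17.5]
grip_width: 60.3
finger_force: 9.0
[ 571.61371877 -108.17255772] -12.189485985134079 105.65468506840928 [ 0.09931307 -1.68676186 16.64263607] [ 18.17183084 128.1760028 ]
```

```bash
python3 -m pendant '[{"x":-0.006,"y":-0.02,"z":0,"yaw":0},{"x":-0.012,"y":-0.05,"z":0,"yaw":0},{"x":-0.02,"y":-0.08,"z":0,"yaw":0},{"x":-0.027,"y":-0.11,"z":0,"yaw":0},{"x":-0.035,"y":-0.14,"z":0,"yaw":0},{"x":-0.042,"y":-0.17,"z":0,"yaw":0},{"x":-0.047,"y":-0.19,"z":0,"yaw":0},{"x":-0.05,"y":-0.204,"z":0,"yaw":0}]'
python3 - <<'E'
from h import *
cw=cam('wrist');w=arm.capture('wrist');p,a,wd=cork(cw,w);print(p,a,wd,arm.read_state()['ft_force'],rot(.211)@(p-[527,-229.7]))
sub=w.max(2);np.save('w6.npy',w);save('w6',w,1.4)
E
```

```text
time: 10.95
ee_pos: [489.6, -200.8, 27.2]
orientation: [0.006, 0.113, 0.994, -0.001]
ft_force: [1.5, 4.7, 16.8]
grip_width: 60.2
finger_force: 8.2
[ 546.60852906 -210.98044658] -12.189779451147137 105.64578119039732 [-0.55370213  1.23033347 16.23577573] [15.25306786 22.41115823]
```

View pics/w6.png

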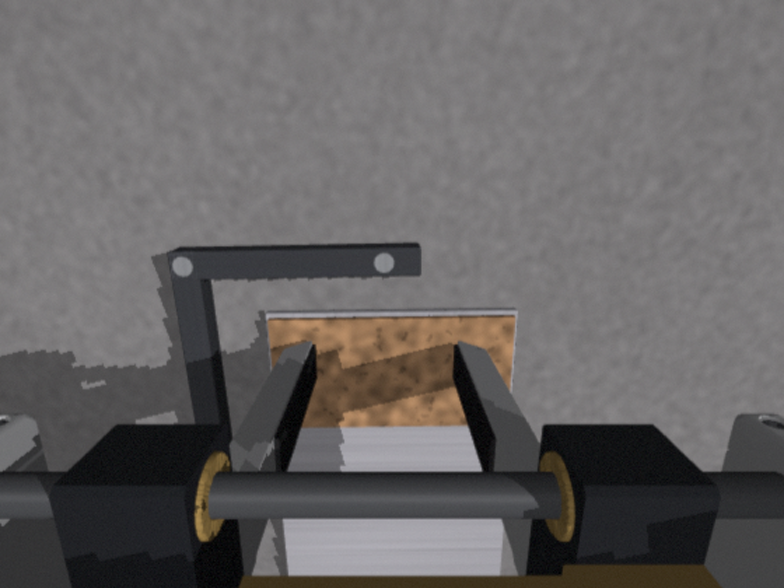

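The wrist view shows the square's near bar, inner edge (210,280)–(420,275), and its right bar, inner edge (211,285)–(232,430). The plate's front edge is at (267,314)–(517,310), nearly parallel, with gaps on both sides. Computing the gaps from this view.

Run:
```python
from h import *
c=cam('wrist');w=np.load('w6.npy');g=cv2.GaussianBlur(cv2.cvtColor(w,cv2.COLOR_RGB2GRAY).astype(np.float32),(3,3),0)
# near bar inner edge: strongest dark->bright going down, rows 190-206
P=[]
for u in range(215,295):
    d=g[191:210,u]-g[189:208,u];v=190+np.argmax(d);P.append(ray(c,u,v+.0,12)[:2])
P=np.array(P);A=cv2.fitLine(P.astype(np.float32),cv2.DIST_HUBER,0,.01,.01).ravel()
Q=[]
for v in range(215,290):
    d=g[v,145:172]-g[v,143:170];Q.append(ray(c,144+np.argmax(d),v,12)[:2])
Q=np.array(Q);B=cv2.fitLine(Q.astype(np.float32),cv2.DIST_HUBER,0,.01,.01).ravel()
pl,a,_=cork(c,w);R=rot(np.radians(a))
def dist(F,n,pts): # signed distances
    N=np.array([-F[1],F[0]]);return [round(float(abs(N@(p-F[2:]))),1) for p in pts]
k=lambda x,y:pl+R@[x,y]
print('near bar dir',np.degrees(np.arctan2(A[1],A[0])),'right',np.degrees(np.arctan2(B[1],B[0])),'plate',a)
print('near gaps',dist(A,0,[k(-80,-55),k(-80,35)]),'right gaps',dist(B,0,[k(-80,-55),k(0,-55)]))
```

```text
near bar dir 78.30713 right -11.975767 plate -12.189940350504186
near gaps [16.4, 17.2] right gaps [18.1, 17.8]
```

```bash
python3 -m pendant '[{"x":-0.002,"y":-0.01,"z":0,"yaw":0.0008},{"x":-0.004,"y":-0.02,"z":0,"yaw":0.0008},{"x":-0.0055,"y":-0.026,"z":0,"yaw":0.0008},{"x":-0.0065,"y":-0.031,"z":0,"yaw":0.0008},{"x":-0.007,"y":-0.035,"z":0,"yaw":0.0008},{"x":-0.008,"y":-0.039,"z":0,"yaw":0.0008},{"x":-0.009,"y":-0.043,"z":0,"yaw":0.0008},{"x":-0.009,"y":-0.043,"z":0,"yaw":0.0008}]'
cat >> h.py <<'E'
def lines():
    c=cam('wrist');w=arm.capture('wrist');pl,a,wd=cork(c,w);s=arm.read_state()
    sq=rot(.2075)@(pl-[527,-229.7]);print('plate',pl.round(1),round(a,2),'wid',round(wd,1),'sq',sq.round(1),'F sq',np.round(rot(.2075)@s['ft_force'][:2],1),round(s['ft_force'][2],1));return c,w
E
python3 - <<'E'
from h import *
lines()
E
```

```text
time: 11.8
ee_pos: [485.1, -222.0, 27.2]
orientation: [0.006, 0.11, 0.994, -0.001]
ft_force: [0.7, 2.4, 16.8]
grip_width: 60.1
finger_force: 8.1
plate [ 542.2 -231.9] -11.88 wid 105.8 sq [15.3  0.9] F sq [0.5 2.2] 16.8
```

```bash
python3 -m pendant '[{"x":0,"y":-0.002,"z":0,"yaw":0},{"x":-0.001,"y":-0.004,"z":0,"yaw":0},{"x":-0.001,"y":-0.006,"z":0,"yaw":0},{"x":-0.002,"y":-0.008,"z":0,"yaw":0},{"x":-0.002,"y":-0.010,"z":0,"yaw":0},{"x":-0.0025,"y":-0.012,"z":0,"yaw":0},{"x":-0.0025,"y":-0.012,"z":0,"yaw":0},{"x":-0.0025,"y":-0.012,"z":0,"yaw":0}]'
python3 - <<'E'
from h import *
lines()
E
```

```text
time: 12.65
ee_pos: [484.9, -223.4, 27.2]
orientation: [0.006, 0.11, 0.994, 0.003]
ft_force: [3.4, 13.9, 18.8]
grip_width: 60.3
finger_force: 9.7
plate [ 542.1 -232.6] -11.82 wid 105.8 sq [15.4  0.3] F sq [-0.2 15.3] 19.8
```

```bash
python3 -m pendant '[{"x":-0.004,"y":0.0058,"z":0.001,"yaw":0},{"x":-0.010,"y":0.007,"z":0.001,"yaw":0},{"x":-0.016,"y":0.0083,"z":0.001,"yaw":0},{"x":-0.022,"y":0.0096,"z":0.001,"yaw":0},{"x":-0.027,"y":0.0107,"z":0.001,"yaw":0},{"x":-0.032,"y":0.0117,"z":0.001,"yaw":0},{"x":-0.036,"y":0.0126,"z":0.001,"yaw":0},{"x":-0.04,"y":0.0134,"z":0.001,"yaw":0}]'
python3 - <<'E'
from h import *
lines()
E
```

```text
time: 13.5
ee_pos: [466.3, -220.2, 27.2]
orientation: [0.008, 0.11, 0.994, -0.0]
ft_force: [8.9, 3.9, 10.1]
grip_width: 60.4
finger_force: 4.9
plate [ 524.8 -229.3] -12.05 wid 105.8 sq [-2.2 -0. ] F sq [6.2 5.8] 10.3
```

```bash
python3 -m pendant '[{"x":0,"y":0,"z":-0.001,"yaw":0},{"x":-0.002,"y":0,"z":-0.0015,"yaw":0},{"x":-0.004,"y":0.001,"z":-0.0015,"yaw":0},{"x":-0.006,"y":0.001,"z":-0.0015,"yaw":0},{"x":-0.008,"y":0.001,"z":-0.0015,"yaw":0},{"x":-0.009,"y":0,"z":-0.0015,"yaw":0},{"x":-0.01,"y":-0.002,"z":-0.0015,"yaw":0},{"x":-0.01,"y":-0.002,"z":-0.0015,"yaw":0}]'
python3 - <<'E'
from h import *
c,w=lines();save('w7',w[150:350,100:400],2.6)
E
```

```text
time: 14.35
ee_pos: [462.5, -221.7, 27.2]
orientation: [0.01, 0.11, 0.994, -0.0]
ft_force: [9.3, 5.2, 11.4]
grip_width: 60.2
finger_force: 6.0
plate [ 524.9 -229.1] -11.88 wid 105.7 sq [-2.2  0.1] F sq [7.6 6.9] 11.8
```

View pics/w7.png

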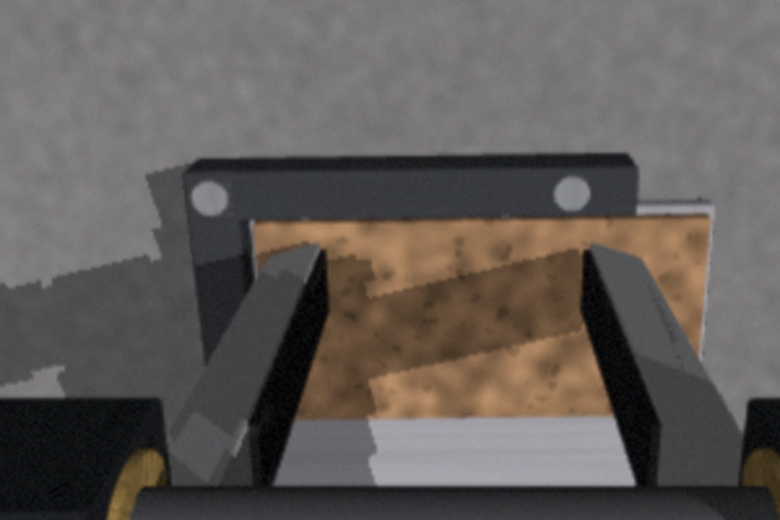

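The plate is against the near bar (edge along row 218) and the right bar (column 250), and it held its place while the fingers slipped on. The residual force points into both bars, so I'll lift straight up and move clear to check.

```bash
python3 -m pendant '[{"x":0,"y":0,"z":0.01,"yaw":0},{"x":0,"y":0,"z":0.05,"yaw":0},{"x":0,"y":0,"z":0.14,"yaw":0},{"x":0,"y":0,"z":0.23,"yaw":0},{"x":0,"y":0,"z":0.32,"yaw":0},{"x":0,"y":0.03,"z":0.38,"yaw":0},{"x":0,"y":0.1,"z":0.38,"yaw":0},{"x":0,"y":0.1,"z":0.38,"yaw":0}]'
python3 - <<'E'
from h import *
c=cam('wrist');w=arm.capture('wrist')
t=arm.capture('top')
for q in('plate','carton','meter','spool','screwdriver'): print(q,[(np.round(d['location']),round(d['conf'],2)) for d in arm.tip_of(q,'top')])
save('c8',np.hstack([w[100:380,60:500],t[80:360,120:440]]),1.05)
E
```

```text
time: 15.2
ee_pos: [454.6, -168.8, 212.8]
orientation: [0.001, 0.109, 0.994, 0.0]
ft_force: [-0.0, -0.6, 0.4]
grip_width: 60.4
finger_force: 0.0
plate []
carton [(array([686., 120.,   4.]), 0.56)]
meter [(array([685., 137.,  46.]), 0.65)]
spool [(array([469., 322.,   1.]), 0.8)]
screwdriver [(array([ 730., -270.,    0.]), 0.91)]
```

View pics/c8.png

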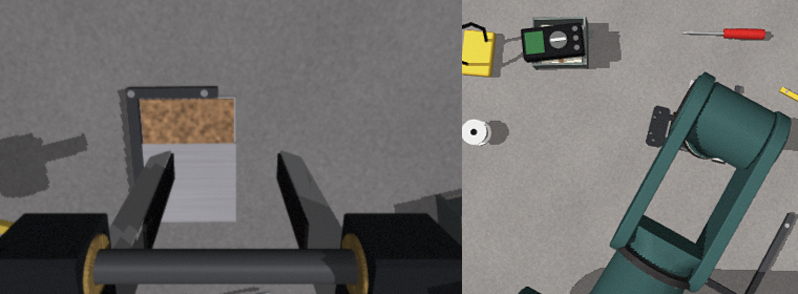

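The left half shows the plate inside the L against both bars. The right half shows the meter and carton still in the rack, with spool and screwdriver unmoved. That was my last picture (one over the limit of ten), so the remaining check is numeric. I'll move the arm aside for a clear top view.

```bash
python3 -m pendant '[{"x":-0.02,"y":0.1,"z":0,"yaw":0},{"x":-0.05,"y":0.2,"z":0,"yaw":0},{"x":-0.1,"y":0.3,"z":0,"yaw":0},{"x":-0.1,"y":0.4,"z":0,"yaw":0},{"x":-0.1,"y":0.5,"z":0,"yaw":0},{"x":-0.1,"y":0.6,"z":0,"yaw":0},{"x":-0.1,"y":0.6,"z":0,"yaw":0},{"x":-0.1,"y":0.6,"z":0,"yaw":0}]'
python3 - <<'E'
from h import *
c=cam('top');t=arm.capture('top')
for q in('plate','carton','meter'): print(q,[(np.round(d['location']),round(d['conf'],2)) for d in arm.tip_of(q,'top')])
hsv=cv2.cvtColor(t,cv2.COLOR_RGB2HSV)
g=cv2.cvtColor(t,cv2.COLOR_RGB2GRAY).astype(np.float32)
sq=np.array([527,-229.7]);a=-.2105
def prof(pts): 
    uv=np.array([proj(c,[*(sq+rot(a)@p),10]) for p in pts],np.float32)
    return cv2.remap(g,uv[:,0][None],uv[:,1][None],cv2.INTER_LINEAR)[0]
ys=np.arange(-75,72,3)
for x in(-50,-20,10,30,50,65):print(x,prof([(x,y) for y in ys]).astype(int))
xs=np.arange(-100,96,3)
print()
for y in(-40,-15,10,28,48):print(y,prof([(x,y) for x in xs]).astype(int))
E
```

```text
time: 16.35
ee_pos: [404.4, 129.8, 210.9]
orientation: [-0.0, 0.108, 0.994, -0.0]
ft_force: [-0.2, 0.0, -0.6]
grip_width: 60.4
finger_force: 0.0
plate [(array([ 532., -226.,    0.]), 0.81), (array([684., 136.,  50.]), 0.41)]
carton [(array([686., 119.,  -1.]), 0.54)]
meter [(array([682., 138.,  49.]), 0.73)]
-50 [103 102 107  78  56  48  44  67 102 127 159 170 158 169 174 167 167 164
 160 162 157 154 164 157 151 165 171 168 159 155 173 174 159 150 150 144
 142 147 153 146 140 133 136 182 152 154 158 157 159]
-20 [144 104  97  83  77  78  75 131 208 216 213 212 214 214 212 212 211 211
 212 212 211 211 211 212 210 211 213 210 211 211 212 209 210 210 212 214
 212 212 213 215 213 213 214 210 180 160 153 156 156]
10 [106  96 100  89  79  78  77 139 204 210 210 210 209 210 210 211 212 210
 209 211 210 211 213 212 210 213 211 212 212 211 210 211 212 210 210 211
 211 210 211 212 212 208 213 219 177 155 161 161 158]
30 [128 101 104  79  81  78  78 141 203 210 212 210 211 213 212 211 212 211
 212 211 213 213 212 210 213 212 211 210 210 210 211 210 211 210 211 211
 208 210 207 207 209 209 211 2
[... 1092 characters left out ...]
0 208 213 211 212 206 208 211 210
 214 210 211 211 209 212 212 210 212 217 216 216 215 212 212 215 213 211
 214 213 215 215 215 213 158 152 156 155 152 153]
28 [157 162 115  59  51  51  64 130 165 164 162 160 164 159 156 159 158 142
 142 161 171 165 156 155 161 199 213 211 209 211 210 209 205 211 211 210
 210 210 212 210 208 210 211 210 212 212 212 213 213 209 212 212 207 209
 210 213 213 213 215 201 169 155 155 153 154 153]
48 [101 102 102 102 100 101  94 112 105 139 165 163 149 144 153 157 146 129
 141 150 157 157 155 156 161 195 210 215 209 211 210 210 206 210 212 211
 210 209 209 209 209 214 210 208 211 213 209 211 213 206 211 211 208 207
 209 209 211 212 213 197 150 155 156 156 161 161]
```

```bash
python3 -c "
from workcell import arm
print(arm.close_job())"
```

```text
the job is handed in; nothing more can be done
None
```

The job is handed in: the plate lies against both bars of the smaller dark square (no gap at the camera's roughly 2 mm resolution), the carton and meter stand in the rack, and the bystanders checked (spool, screwdriver) are unmoved; the robot clock was about 16 s of the 69 s allowed, but I viewed 11 pictures, one over the limit of 10.

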